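# Draw the sheave tote out of the deep shelf with the draw hook

## Robot

A 6-joint arm with a two-finger parallel gripper is mounted at the origin on the work surface. World frame = base frame: x ahead of the robot, y to its left, z up, the work surface at z = 0. Lengths are in m, angles in degrees, forces in N, time in s.
With the tool pointing down it reaches from about 0.25 to 0.725 m from the base axis. Payload 9.7 kg.
Tool frame: the origin (TCP) lies at the very end of the fingers, on their centre line; the grasp point (between the pads) lies 19 mm behind it; z points along the fingers, y is the line along which they close (so a half turn about z gives the same grasp; the last joint's range is limited). The gripper opens to 85 mm and grips with 20 to 120 N. Pads are 22 mm wide; open, the fingers measure 114 mm over their backs; the gripper's body (76 mm by 85 mm) begins 54 mm behind the grasp point. The pads swing forward as they close: fully open they stand 13 mm farther back than shut.
Start: joints at [-71.219, 4.979, 10.078, 95.1, 0, 90], TCP at [0.177, -0.521, 0.231] pointing down, gripper open.
Joint ranges: [-179.16, 179.16], [-48.56, 103.87], [-65.8, 70.77], [-126.05, 130.52], [-82.76, 87.17], [-180, 180]. Speed limits (degrees/s): [127.2, 127.2, 147.25, 180, 180, 180].

## Interface

Orientations are given as [roll, pitch, yaw] about the fixed x, y, z axes, in that order (R = Rz(yaw) Ry(pitch) Rx(roll)).
In Python, from workcell import bot gives the robot as it stands.
- The arm moves only by the tool arm_command, never from a script. Its argument "series" is a list of rows, each a list of 4 numbers: the shift along the tool's x, y, z in m, then the turn about the tool's z in rad. A call has exactly 5 rows; each row is the pose to reach, as a shift and turn from the pose commanded when the call began, along the tool's axes at that moment; what a row does not reach only later rows make up. A row lasts 1/10 s, in which the tool goes at most 50 mm and 8.59 degrees, less where a joint would pass 70% of its speed; a pose out of reach is approached as far as the arm can. A call with a gripper value outside its range is refused whole. "hand" is the finger opening in m, from 0 to 0.0854, set as the call begins (left out, the last holds). The fingers move at their own pace and stop on an object; "grip_force" is the grip in N (left out, the last holds). Time passes only in rows, so rows that repeat a pose let the fingers close, or fill a call up. It gives the time, the measured TCP pose, the force, the opening and the grip force at its end, in the units of the state.
- bot.get_obs(): the state, without advancing time (a new reading comes with each control period).
- bot.camera(name): name is "side" or "top"; returns a dict with "color" (480x640x3 uint8, blue, green, red), "camera_matrix" (3x3 intrinsics, pixels), "dist_coeffs" ([k1, k2, p1, p2, k3] as OpenCV has them; the pictures are not rectified), "xyz" and "orientation" of the camera in the world. Camera axes: x right, y up, looking along -z (the intrinsics and any distortion apply to the point x, -y, -z); pixel columns grow to the right and rows downward; lengths in m; the calibration is good to about 2 mm. A picture is of the moment at which its call begins. There is no depth.
- bot.job_done(): hands the job in; it is judged then, once.
Trained networks look in the newest picture that a camera, given by its name, has taken for a name from the list of things; names that differ only in an ending like _2 or _b are one class to them, and where a whole thing is asked for, a point or a joint stands for the part that bears it (a point fixed in the world has none). Each returns a list of dicts, best first, with "confidence" (0 to 1); they miss things now and then, are a little off and sometimes report something else, mostly with a low value. They report only what shows in the picture. A call takes as long as a camera call.
- bot.find_in(camera, target): "location" ([column, row] in pixels, amid what is visible of it).
- bot.mark_of(camera, target): "location" ([column, row] in pixels: a listed point, or the origin of a listed thing).
The state is a dict: "time": time; "q": joint angles; "qd": joint speeds; "joint_efforts": joint torques, N m; "ee_pos": TCP position; "tcp_rot": TCP orientation; "wrist_force": force on the tool from outside, world axes, zero at the start; "torque": the same for the moment, N m; "opening": finger opening in m; "grasp_force": force on a finger pad.
Only numpy, scipy, OpenCV 4.12 (cv2) and the standard library are available. Lean on these libraries where they do the work, as an engineer would, in place of code of your own. Each camera call takes 0.05 s, during which the arm holds its last target. There are 200 camera calls.

## Task

Pick up the draw hook, reach in under the wire deck, hook its blade behind the front lip of the tote at the back of the shelf and drag the tote forward until you feel it bear lightly but squarely against the stop strip at the front of the shelf, without yanking or slamming it. Touch the tote with the hook only; then unhook and set the hook gently back down on the bench, standing on its feet and blade, leaving the tote snug against the stop and the other things undisturbed.

Things in the scene. Friction and masses are not known exactly. Their poses are not given: they have to be found in the camera images.
- bay: Fixed deep shelf, 280 mm wide, 320 deep. Origin: middle of its front edge at bench level; x runs level into the shelf (drag along -x), z up. Floor board 15 mm thick, side rails 50 mm high, 12 mm posts at the sides at x = 66 and 314. A deck of close steel wires roofs it from x = 59 to the back, undersides 165 mm above the bench; in front of x = 59 it has no roof.
- stop: Fixed stop along the shelf's front edge, top 45 mm above the bench: a steel plate with a rigid 10 mm wooden strip clamped behind it, across the full width. Origin: board height; x into the shelf. The strip's rear face, which the tote must meet, is shimmed 0 to 8 mm beyond the origin, unmeasured: find it by feel, at about 10 mm/s. Bear on it with 4 to 10 N over the drag; over 18 N is too hard.
- tote: Loose grey open tote, 160 (x) by 190 (y) by 70 mm high, walls 5 mm, 0.55 to 0.9 kg, two steel sheaves fixed in its rear half; the 70 mm behind its front wall is empty. Origin: middle of its lower front edge; x into the shelf: front face at x = 0, rear at 160. Starts 70 to 100 mm short of the stop, a little skewed; drags with an unknown 2 to 6 N.
- tote_lip (a point): Middle of the tote's front lip, top edge (x = 0, y = 0, z = 70 mm in the tote's frame; 85 mm above the bench). The lip spans x = -8 to 5 mm: the 5 mm front wall plus a rim 8 mm high turned outward. The wall's inner face, which the blade pulls on, is at x = 5.
- tote_left (a point): Lower front corner of the tote at its +y end (x = 0, y = 95, z = 0 mm in the tote's frame).
- tote_right (a point): Lower front corner of the tote at its -y end (x = 0, y = -95, z = 0 mm).
- draw_hook: Loose draw hook, 0.25 kg, standing on the bench on two feet and its blade. Origin: under the middle of the handle at bench level; x from handle to blade, z up. Wooden handle 100 mm long (x), 24 wide (y), z = 12 to 46: grasp across its width from above, pads about 30 mm up, firmly (about 100 N; the blade is far ahead).
- hook_tip (a point): Middle of the lower edge of the blade's pulling face (x = 160, y = 0, z = 0 mm in the hook's frame). The blade is 36 mm wide, 5 thick (x = 160 to 165), and hangs from a flat steel shaft 16 mm wide at z = 35 to 43 mm, so it can hang 35 mm down behind a lip.
- sheave: Bystander: steel sheave, 110 mm across, 28 mm thick, lying flat on the bench. Origin under its centre. Leave alone.
- grease_jar: Bystander: jar 64 mm across and 75 mm high on the bench to the left of the shelf. Leave alone.
- shackle: Bystander: green bow shackle about 115 mm long, lying on the bench to the right of the shelf. Leave alone.

How it is judged:
By the outcome, as a careful person would: the job done as asked, in the order asked, and still so for the second after the job is handed in, with the robot touching nothing.
It also fails if it takes over 72 s, if anything falls off the work surface, if the arm or the gripper's body presses on something with over 40 N, if the wrist force passes 120 N, or if a joint passes its speed limit or range.

## Working session

There is one attempt and no reset: what is moved stays moved. The work goes in short steps, Python scripts to look and compute and a tool call to move; the robot and the scene stay as the last step left them, time stands still between calls to the robot, and variables do not carry over. Pictures are saved under pics/ and viewed, at most 10 in all, crops included, and the job is handed in when it is done.

Besides the shell and the picture viewer there is one more tool, called after ">>>" as name(argument=value, ...), one argument or row to a line, values as JSON. arm_command: Moves the arm, as the interface text tells. Its arguments: {"type":"object","properties":{"series":{"type":"array"},"hand":{"type":"number"},"grip_force":{"type":"number"}},"required":["series"]}

```bash
mkdir -p pics; ls; cat > h.py <<'E'
import numpy as np, cv2
from scipy.spatial.transform import Rotation as R
from workcell import bot
def ray(c,px):
    K=np.array(c["camera_matrix"],float);d=np.array(c["dist_coeffs"],float)
    u=cv2.undistortPoints(np.array([[px]],float),K,d)[0,0]
    Rm=R.from_euler('xyz',c["orientation"],degrees=True).as_matrix()
    v=Rm@np.array([u[0],-u[1],-1.]);return np.array(c["xyz"]),v
def onz(c,px,z):
    o,v=ray(c,px);return o+v*(z-o[2])/v[2]
def tri(a,b):
    (o1,v1),(o2,v2)=a,b
    v1=v1/np.linalg.norm(v1);v2=v2/np.linalg.norm(v2)
    t=np.linalg.lstsq(np.c_[v1,-v2],o2-o1,rcond=None)[0]
    p,q=o1+t[0]*v1,o2+t[1]*v2
    return (p+q)/2,np.linalg.norm(p-q)
E
python3 - <<'E'
from h import *
np.set_printoptions(precision=4,suppress=True)
o=bot.get_obs();print(o)
Z={'bay':0,'stop':.015,'tote':.015,'tote_lip':.085,'tote_left':.015,'tote_right':.015,'draw_hook':0,'hook_tip':0,'sheave':0,'grease_jar':0,'shackle':0}
for n in('side','top'):
    c=bot.camera(n);cv2.imwrite(f'pics/{n}0.png',c["color"]);print(n,c["xyz"],c["orientation"])
    for t,z in Z.items():
        r=bot.mark_of(n,t)[:2]
        print(t,[(np.round(k['location'],1),round(k['confidence'],2),onz(c,k['location'],z)) for k in r])
E
```

```text
pics
{'time': 0.0, 'q': array([-71.2187,   5.0115,  10.0337,  95.1003,  -0.    ,  89.9997]), 'qd': array([-0.0192,  0.0238,  0.0836, -0.013 ,  0.0072, -0.0654]), 'joint_efforts': array([ -0.0006, -52.0389,  46.4803,   0.0165,  -0.0001,  -0.    ]), 'ee_pos': array([ 0.177 , -0.5205,  0.2306]), 'tcp_rot': array([-179.9219,    0.    ,   18.7815]), 'wrist_force': array([0.1633, 0.119 , 0.2919]), 'torque': array([-0.0161,  0.018 , -0.0222]), 'grasp_force': 0.0, 'opening': 0.08563020074554298}
side [-0.2171  0.8661  0.9522] [  53.8482   -0.4044 -139.4661]
bay [(array([282.3, 264.2]), 0.66, array([0.6096, 0.0373, 0.    ])), (array([395.5, 233.2]), 0.53, array([ 0.4646, -0.2709,  0.    ]))]
stop [(array([281.6, 261.4]), 0.84, array([0.6058, 0.0432, 0.015 ]))]
tote [(array([248.7, 247.7]), 0.85, array([0.7118, 0.0589, 0.015 ])), (array([230.5, 269.6]), 0.36, array([0.6807, 0.1529, 0.015 ]))]
tote_lip [(array([394.7, 233.5]), 0.69, array([ 0.4046, -0.167 ,  0.085 ])), (array([242.6, 227.1]), 0.62, array([0.7177, 0.0688, 0.085 ]))]
tote_left [(array([228.8, 268.4]), 0.83, array([0.6876, 0.1525,
[... 900 characters left out ...]
rray([0.7069, 0.058 , 0.015 ]))]
tote_lip [(array([290.8, 180. ]), 0.74, array([0.7032, 0.0632, 0.085 ])), (array([300.8, 228.1]), 0.34, array([0.5862, 0.0378, 0.085 ]))]
tote_left [(array([259.9, 195.4]), 0.72, array([0.6823, 0.1472, 0.015 ]))]
tote_right [(array([328. , 175.9]), 0.85, array([ 0.7329, -0.0253,  0.015 ]))]
draw_hook [(array([219.4, 275.3]), 0.63, array([0.4801, 0.2475, 0.    ]))]
hook_tip [(array([279.4, 278.5]), 0.59, array([0.4728, 0.0956, 0.    ]))]
sheave [(array([428.7, 284. ]), 0.73, array([ 0.4604, -0.277 ,  0.    ]))]
grease_jar [(array([160. , 226.9]), 0.74, array([0.6038, 0.4063, 0.    ]))]
shackle [(array([481.6, 221.3]), 0.89, array([ 0.6195, -0.4152,  0.    ]))]
```

```bash
python3 - <<'E'
import cv2
t=cv2.imread('pics/top0.png');cv2.imwrite('pics/t1.png',cv2.resize(t[110:320,140:440],None,fx=2.66,fy=2.66,interpolation=cv2.INTER_CUBIC))
t=cv2.imread('pics/side0.png');cv2.imwrite('pics/s1.png',cv2.resize(t[140:360,150:430],None,fx=2.7,fy=2.7,interpolation=cv2.INTER_CUBIC))
E
```

```text
(no output)
```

View pics/t1.png

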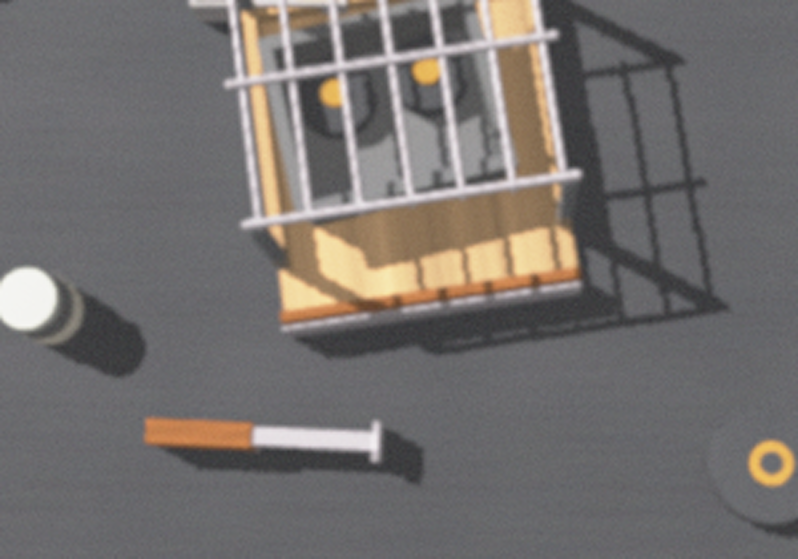

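View pics/s1.png

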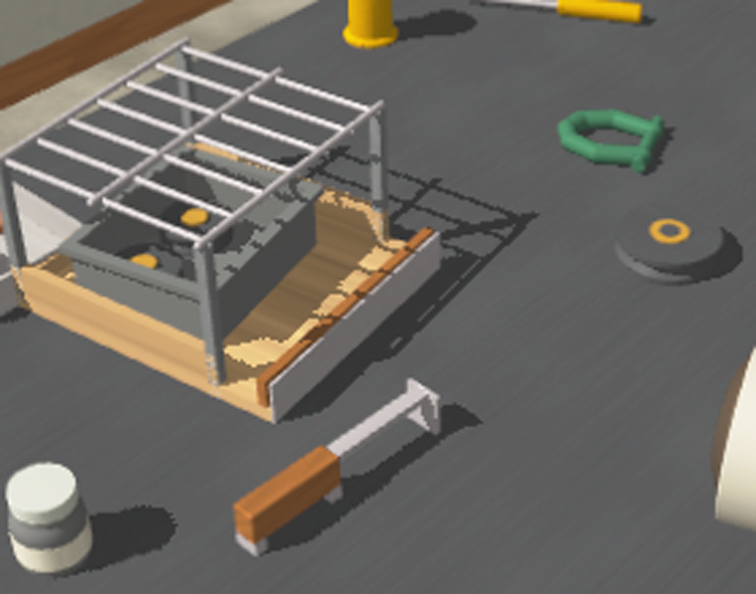

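The top view crop shows the hook lying along −y: handle from (145,431) to (253,435), blade at (377,440). The stop strip runs (282,312)–(578,268) and the deck's front wire (245,224)–(578,175). In the side view the tote sits skewed behind the post, with the lip corners at about (65,245) and (210,292). Next I'll measure the bay and hook axes and send a short test move.

```bash
python3 - <<'E'
from h import *
np.set_printoptions(precision=4,suppress=True)
c=bot.camera('top');s=bot.camera('side')
T=lambda x,y:(140+x/2.66,110+y/2.66); S=lambda x,y:(150+x/2.7,140+y/2.7)
def p(n,cam,px,z): print(n,onz(cam,px,z))
p('strip rearL',c,T(281,312),.045);p('strip rearR',c,T(578,267),.045)
p('plate frontL',c,T(283,329),.045);p('plate frontR',c,T(580,287),.045)
p('S strip L top',s,S(272,383),.045);p('S strip R top',s,S(438,235),.045)
p('barL',c,T(246,224),.17);p('barR',c,T(579,174),.17)
for n,q in dict(hbl=(145,418),hbr=(147,444),hfl=(253,423),hfr=(252,448)).items(): p(n,c,T(*q),.046)
p('blade top',c,T(373,421),.043);p('blade bot',c,T(374,461),.043)
p('S tote lip L',s,S(212,293),.085);p('S tote lip R',s,S(322,187),.085)
for t in('bay','stop','tote','tote_lip','tote_left','tote_right','draw_hook','hook_tip'):
  a=[k for k in bot.mark_of('top',t) if k['confidence']>.4][:1];b=[k for k in bot.mark_of('side',t)[:2] if k['confidence']>.4]
  for k in b:
    if a: print(t,*tri(ray(c,a[0]['location']),ray(s,k['location'])))
E
```

```text
strip rearL [0.595 0.176 0.045]
strip rearR [ 0.6374 -0.0977  0.045 ]
plate frontL [0.5791 0.1738 0.045 ]
plate frontR [ 0.6187 -0.0994  0.045 ]
S strip L top [0.5814 0.1748 0.045 ]
S strip R top [ 0.6189 -0.0921  0.045 ]
barL [0.6479 0.1855 0.17  ]
barR [ 0.6904 -0.0926  0.17  ]
hbl [0.4961 0.2991 0.046 ]
hbr [0.4723 0.2963 0.046 ]
hfl [0.492 0.199 0.046]
hfr [0.4692 0.1992 0.046 ]
blade top [0.4946 0.0894 0.043 ]
blade bot [0.4582 0.0879 0.043 ]
S tote lip L [0.6776 0.1543 0.085 ]
S tote lip R [ 0.7239 -0.0359  0.085 ]
bay [ 0.6084  0.0354 -0.0102] 0.010842186010920227
stop [0.6172 0.0355 0.0136] 0.005420551545484724
tote [0.7114 0.0618 0.0131] 0.015010207604358004
tote_lip [0.7168 0.0618 0.0737] 0.011060758706271642
tote_left [0.6815 0.1517 0.0217] 0.011835309561514294
tote_right [ 0.7235 -0.0255  0.0218] 0.005487819892102178
draw_hook [0.4822 0.2499 0.0076] 0.00758639857100136
hook_tip [0.4786 0.0909 0.0043] 0.007576194911328329
```

>>> arm_command(
  series=[
    [0,0,0,-0.14],
    [0,0,0,-0.28],
    [0,0,0,-0.42],
    [0,0,0,-0.42],
    [0,0,0,-0.42],
  ],
)

```text
time: 2.6
ee_pos: [0.1771, -0.5207, 0.2313]
tcp_rot: [180.0, -0.0, 42.6]
wrist_force: [0.6, -0.5, 0.2]
opening: 0.0855
grasp_force: 0.0
```

```bash
python3 -c "
from h import *
print(bot.get_obs())"
```

```text
{'time': 2.6, 'q': array([-7.12180738e+01,  4.97929437e+00,  1.00789435e+01,  9.50994012e+01,
        2.00724944e-03,  6.61722169e+01]), 'qd': array([-0.08013899,  0.01012828, -0.03584524, -0.02548229,  0.00319777,
        0.23560839]), 'joint_efforts': array([ 2.54223603e-03, -5.20096922e+01,  4.64857399e+01,  1.67580831e-03,
        7.85492307e-05, -3.22409710e-01]), 'ee_pos': array([ 0.17709207, -0.52071191,  0.2312869 ]), 'tcp_rot': array([ 1.79998962e+02, -1.73602412e-03,  4.26097093e+01]), 'wrist_force': array([ 0.56654011, -0.51421607,  0.17950223]), 'torque': array([ 0.03881741, -0.01289348,  0.01580479]), 'grasp_force': 0.0, 'opening': 0.08552131954145106}
```

>>> arm_command(
  series=[
    [0.04,-0.019,0,-0.14],
    [0.08,-0.038,0,-0.28],
    [0.12,-0.057,0,-0.42],
    [0.16,-0.076,0,-0.56],
    [0.2,-0.095,0,-0.7],
  ],
)

```text
time: 3.1
ee_pos: [0.2593, -0.3135, 0.2313]
tcp_rot: [180.0, 0.0, 83.0]
wrist_force: [0.3, -0.4, 0.8]
opening: 0.0852
grasp_force: 0.0
```

```bash
cat >> h.py <<'E'
def plan(target,yaw,cur=None):
    o=bot.get_obs();p=np.array(cur[0] if cur else o["ee_pos"]);y=cur[1] if cur else o["tcp_rot"][2]
    a=np.radians(y);d=np.array(target)-p
    print('pos',np.round(p,4),'yaw',round(y,2),'q6',round(o['q'][5],1),'t',o['time'])
    print('tool shift',np.round([d[0]*np.cos(a)+d[1]*np.sin(a),d[0]*np.sin(a)-d[1]*np.cos(a),-d[2]],4),'turn',round(np.radians((y-yaw+180)%360-180),4),'len',round(np.linalg.norm(d),3))
E
python3 -c "
from h import *
plan([.482,.2384,.16],87.9)"
```

```text
pos [ 0.2593 -0.3135  0.2313] yaw 83.02 q6 46.6 t 3.1
tool shift [0.5749 0.154  0.0713] turn -0.0851 len 0.599
```

>>> arm_command(
  series=[
    [0.048,0.0128,0.006,-0.02],
    [0.096,0.0256,0.012,-0.04],
    [0.144,0.0384,0.018,-0.06],
    [0.192,0.0512,0.024,-0.085],
    [0.24,0.064,0.03,-0.085],
  ],
)

```text
time: 3.6
ee_pos: [0.3522, -0.083, 0.2014]
tcp_rot: [179.9, 0.0, 87.6]
wrist_force: [1.3, -1.4, -0.9]
opening: 0.0853
grasp_force: 0.0
```

```bash
python3 -c "
from h import *
plan([.482,.2384,.16],87.9)"
```

```text
pos [ 0.3522 -0.083   0.2014] yaw 87.62 q6 79.1 t 3.6
tool shift [0.3265 0.1163 0.0414] turn -0.0048 len 0.349
```

>>> arm_command(
  series=[
    [0.045,0.016,0.006,0],
    [0.09,0.032,0.012,0],
    [0.135,0.048,0.018,0],
    [0.18,0.064,0.024,0],
    [0.225,0.08,0.03,0],
  ],
)

```text
time: 4.1
ee_pos: [0.4408, 0.1392, 0.1713]
tcp_rot: [179.9, -0.0, 87.6]
wrist_force: [1.8, -1.7, 0.8]
opening: 0.0855
grasp_force: 0.0
```

>>> arm_command(
  series=[
    [0.04,0.014,0.005,0],
    [0.075,0.026,0.009,0],
    [0.1,0.036,0.011,0],
    [0.1,0.036,0.011,0],
    [0.1,0.036,0.011,0],
  ],
)

```text
time: 4.6
ee_pos: [0.48, 0.2356, 0.1599]
tcp_rot: [-179.9, 0.0, 87.7]
wrist_force: [0.4, -0.3, -1.0]
opening: 0.0854
grasp_force: 0.0
```

```bash
python3 - <<'E'
from h import *
c=bot.camera('top');cv2.imwrite('pics/t2.png',cv2.resize(c['color'][200:350,150:350],None,fx=3,fy=3))
c2=bot.camera('side');cv2.imwrite('pics/s2.png',cv2.resize(c2['color'][190:390,150:390],None,fx=2.5,fy=2.5))
plan([.482,.2384,.011],87.9)
for n,cc in(('top',c),('side',c2)):
  for t in('hook_tip','draw_hook'):print(n,t,[(onz(cc,k['location'],0),k['confidence']) for k in bot.mark_of(n,t)[:2]])
E
```

```text
pos [0.4801 0.2348 0.1605] yaw 87.71 q6 118.4 t 4.7
tool shift [0.0037 0.0018 0.1495] turn -0.0033 len 0.15
top hook_tip [(array([0.4770818 , 0.09286085, 0.        ]), 0.83), (array([0.62070918, 0.04221981, 0.        ]), 0.24)]
top draw_hook [(array([0.48203916, 0.25340077, 0.        ]), 0.83), (array([0.61993156, 0.04526365, 0.        ]), 0.69)]
side hook_tip [(array([ 4.92147884e-01,  9.09265267e-02, -1.11022302e-16]), 0.75)]
side draw_hook [(array([0.49161144, 0.243974  , 0.        ]), 0.84)]
```

View pics/s2.png

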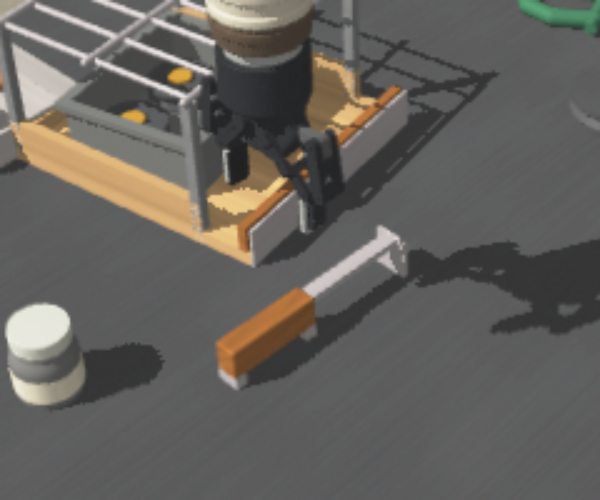

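The side view shows the open gripper above the handle, which runs from about (225,350) to (310,300), and the way down is clear. Descending.

>>> arm_command(
  series=[
    [0.0037,0.0035,0.03,-0.003],
    [0.0037,0.0035,0.06,-0.003],
    [0.0037,0.0035,0.09,-0.003],
    [0.0037,0.0035,0.115,-0.003],
    [0.0037,0.0035,0.13,-0.003],
  ],
)

```text
time: 5.4
ee_pos: [0.4831, 0.2382, 0.0285]
tcp_rot: [-179.9, 0.0, 87.9]
wrist_force: [-0.5, 0.8, 0.2]
opening: 0.0856
grasp_force: 0.0
```

>>> arm_command(
  series=[
    [0,0,0.008,0],
    [0,0,0.015,0],
    [0,0,0.019,0],
    [0,0,0.019,0],
    [0,0,0.019,0],
  ],
)

```text
time: 5.9
ee_pos: [0.4843, 0.2392, 0.012]
tcp_rot: [179.9, -0.0, 88.0]
wrist_force: [-0.4, 1.0, -0.1]
opening: 0.0854
grasp_force: 0.0
```

>>> arm_command(
  series=[
    [0,0,0,0],
    [0,0,0,0],
    [0,0,0,0],
    [0,0,0,0],
    [0,0,0,0],
  ],
  hand=0.03,
  grip_force=20,
)

```text
time: 6.4
ee_pos: [0.4839, 0.239, 0.0114]
tcp_rot: [180.0, -0.0, 88.0]
wrist_force: [0.1, -0.1, 0.4]
opening: 0.03
grasp_force: 0.0
```

>>> arm_command(
  series=[
    [0,0,0,0],
    [0,0,0,0],
    [0,0,0,0],
    [0,0,0,0],
    [0,0,0,0],
  ],
  hand=0.015,
  grip_force=100,
)

```text
time: 6.9
ee_pos: [0.4841, 0.2391, 0.0116]
tcp_rot: [180.0, -0.0, 88.0]
wrist_force: [-0.7, -0.6, 5.7]
opening: 0.0226
grasp_force: 98.5
```

>>> arm_command(
  series=[
    [0,0,-0.008,0],
    [0,0,-0.025,0],
    [0,0,-0.05,0],
    [0,0,-0.078,0],
    [0,0,-0.1,0],
  ],
)

```text
time: 7.4
ee_pos: [0.4837, 0.239, 0.1127]
tcp_rot: [-180.0, -0.0, 88.0]
wrist_force: [0.1, 0.1, -2.5]
opening: 0.023
grasp_force: 98.0
```

```bash
python3 - <<'E'
from h import *
plan([.496,.028,.1115],188.5);o=bot.get_obs();print(o['wrist_force'],o['torque'],o['opening'])
E
```

```text
pos [0.4837 0.239  0.1127] yaw 88.0 q6 118.3 t 7.4
tool shift [-0.2104  0.0196  0.0012] turn -1.7541 len 0.211
[ 0.05546203  0.06923726 -2.52231121] [ 0.11620091 -0.03464386  0.01696468] 0.023022232941273434
```

>>> arm_command(
  series=[
    [-0.014,0.0013,0,-0.08],
    [-0.04,0.0037,0,-0.2],
    [-0.07,0.0065,0,-0.33],
    [-0.1,0.0093,0,-0.46],
    [-0.13,0.012,0,-0.59],
  ],
)

```text
time: 7.9
ee_pos: [0.4908, 0.1076, 0.1111]
tcp_rot: [-179.9, -0.0, 122.1]
wrist_force: [-0.2, 0.0, -2.0]
opening: 0.0228
grasp_force: 98.0
```

```bash
python3 - <<'E'
from h import *
plan([.496,.028,.1115],188.5)
E
```

```text
pos [0.4908 0.1076 0.1111] yaw 122.13 q6 70.2 t 7.9
tool shift [-0.0702 -0.038  -0.0004] turn -1.1583 len 0.08
```

>>> arm_command(
  series=[
    [-0.016,-0.0087,0,-0.13],
    [-0.032,-0.0174,0,-0.26],
    [-0.048,-0.026,0,-0.39],
    [-0.062,-0.0335,0,-0.52],
    [-0.07,-0.038,0,-0.65],
  ],
)

```text
time: 8.4
ee_pos: [0.4955, 0.0281, 0.1111]
tcp_rot: [-180.0, -0.1, 159.3]
wrist_force: [-0.8, 1.1, -2.5]
opening: 0.0228
grasp_force: 98.1
```

>>> arm_command(
  series=[
    [0,0,0,-0.13],
    [0,0,0,-0.26],
    [0,0,0,-0.38],
    [0,0,0,-0.47],
    [0,0,0,-0.508],
  ],
)

```text
time: 8.9
ee_pos: [0.4955, 0.0291, 0.111]
tcp_rot: [180.0, -0.1, -171.7]
wrist_force: [-0.5, 0.7, -1.7]
opening: 0.023
grasp_force: 98.1
```

>>> arm_command(
  series=[
    [0,0,0,0],
    [0,0,0,0],
    [0,0,0,0],
    [0,0,0,0],
    [0,0,0,0],
  ],
)

```text
time: 9.4
ee_pos: [0.4959, 0.0291, 0.1113]
tcp_rot: [-180.0, -0.0, -171.9]
wrist_force: [-0.3, 0.6, -2.2]
opening: 0.0231
grasp_force: 98.1
```

```bash
python3 - <<'E'
from h import *
np.set_printoptions(precision=4,suppress=True)
plan([.496,.028,.1115],188.5);o=bot.get_obs();print(o['wrist_force'],o['torque'])
z=o['ee_pos'][2]-.0115
c=bot.camera('top');cv2.imwrite('pics/t3.png',cv2.resize(c['color'][110:310,200:400],None,fx=3,fy=3,interpolation=cv2.INTER_CUBIC))
s=bot.camera('side');cv2.imwrite('pics/s3.png',cv2.resize(s['color'][130:330,180:400],None,fx=2.7,fy=2.7,interpolation=cv2.INTER_CUBIC))
for n,cc in(('top',c),('side',s)):
  for t,h in(('hook_tip',z),('tote_lip',.085),('tote_left',.015),('tote_right',.015)):print(n,t,[(onz(cc,k['location'],h),round(k['confidence'],2),np.round(k['location'],1)) for k in bot.mark_of(n,t)[:2]])
E
```

```text
pos [0.4959 0.0291 0.1113] yaw -171.87 q6 -4.8 t 9.4
tool shift [ 0.0001 -0.0011 -0.0002] turn -0.0065 len 0.001
[-0.2605  0.5685 -2.1665] [-0.0107  0.112   0.0355]
top hook_tip [(array([0.6363, 0.0549, 0.0998]), 0.64, array([293.4, 206. ]))]
top tote_lip [(array([0.7047, 0.0622, 0.085 ]), 0.61, array([291.2, 179.4]))]
top tote_left [(array([0.6927, 0.1561, 0.015 ]), 0.68, array([256.5, 191.4]))]
top tote_right [(array([ 0.7321, -0.0261,  0.015 ]), 0.83, array([328.3, 176.2]))]
side hook_tip [(array([0.6483, 0.0571, 0.0998]), 0.76, array([264.5, 230.8]))]
side tote_lip [(array([0.7068, 0.067 , 0.085 ]), 0.83, array([246. , 228.4]))]
side tote_left [(array([0.6888, 0.151 , 0.015 ]), 0.89, array([228.9, 267.9]))]
side tote_right [(array([ 0.729 , -0.0369,  0.015 ]), 0.62, array([269.3, 229.4]))]
```

View pics/t3.png

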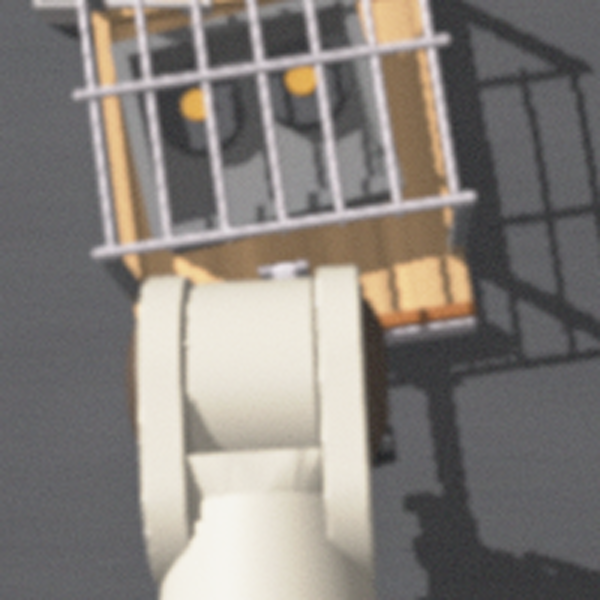

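View pics/s3.png

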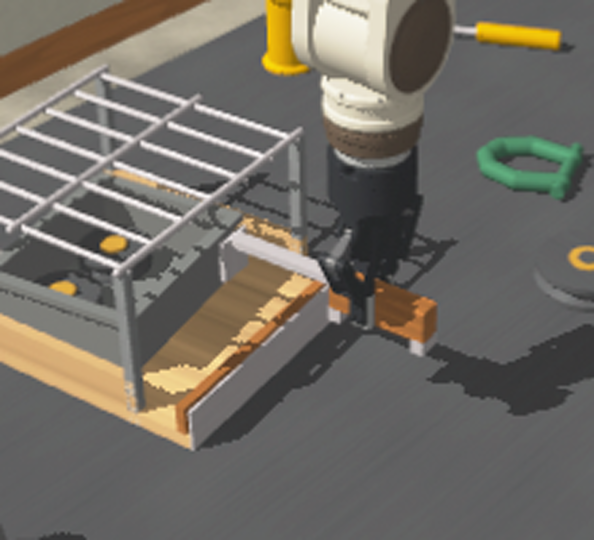

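Hook level in the gripper, blade ((285,270) in the top crop) in front of the deck wire and above the lip. The tip measures about (0.643, 0.053), against 0.645, 0.050 expected. Insert 90 mm.

>>> arm_command(
  series=[
    [-0.008,0,0,-0.006],
    [-0.022,0,0,-0.006],
    [-0.038,0,0,-0.006],
    [-0.054,0,0,-0.006],
    [-0.068,0,0,-0.006],
  ],
)

```text
time: 10.4
ee_pos: [0.5645, 0.039, 0.1111]
tcp_rot: [180.0, 0.0, -171.5]
wrist_force: [0.1, 0.9, -2.0]
opening: 0.0228
grasp_force: 98.1
```

>>> arm_command(
  series=[
    [-0.012,0,0,0],
    [-0.019,0,0,0],
    [-0.022,0,0,0],
    [-0.022,0,0,0],
    [-0.022,0,0,0],
  ],
)

```text
time: 10.9
ee_pos: [0.5847, 0.042, 0.1113]
tcp_rot: [180.0, -0.0, -171.5]
wrist_force: [-0.1, -0.3, -3.3]
opening: 0.023
grasp_force: 98.1
```

```bash
python3 - <<'E'
from h import *
np.set_printoptions(precision=4,suppress=True)
o=bot.get_obs();print(o['ee_pos'],o['tcp_rot'],o['wrist_force'],o['torque'])
z=o['ee_pos'][2]-.0115
c=bot.camera('top');cv2.imwrite('pics/t4.png',cv2.resize(c['color'][130:280,220:380],None,fx=3.8,fy=3.8,interpolation=cv2.INTER_CUBIC))
s=bot.camera('side');cv2.imwrite('pics/s4.png',cv2.resize(s['color'][170:320,180:360],None,fx=4,fy=4,interpolation=cv2.INTER_CUBIC))
for n,cc in(('top',c),('side',s)):
  for t,h in(('hook_tip',z),('tote_lip',.085)):print(n,t,[(onz(cc,k['location'],h),round(k['confidence'],2),np.round(k['location'],1)) for k in bot.mark_of(n,t)[:2]])
E
```

```text
[0.5847 0.042  0.1113] [ 179.9979   -0.02   -171.5089] [-0.1488 -0.2954 -3.3085] [ 0.0414  0.0572 -0.0326]
top hook_tip []
top tote_lip []
side hook_tip [(array([0.7555, 0.0537, 0.0998]), 0.73, array([236.5, 214.5]))]
side tote_lip [(array([0.7104, 0.0718, 0.085 ]), 0.86, array([243.7, 228.7]))]
```

View pics/s4.png

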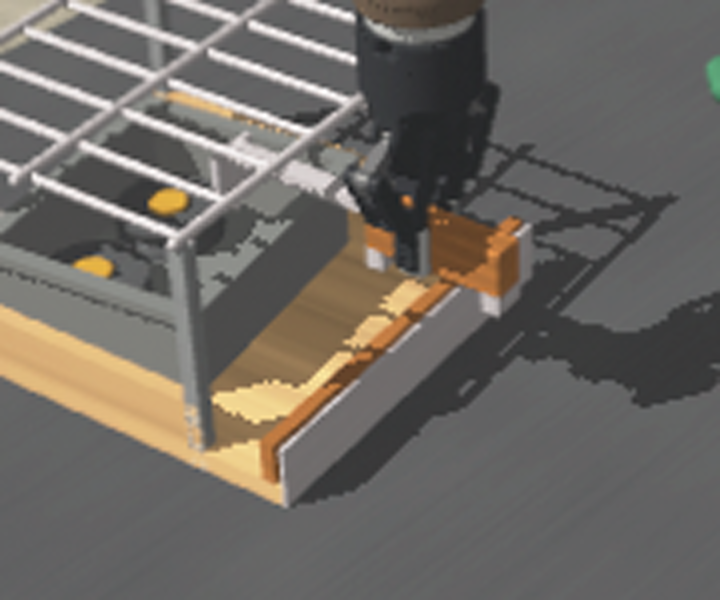

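The side view shows the blade inside the tote, around (220,180), clear of both the lip and the sheaves. Lower 44 mm.

>>> arm_command(
  series=[
    [0,0,0.003,0],
    [0,0,0.009,0],
    [0,0,0.016,0],
    [0,0,0.023,0],
    [0,0,0.03,0],
  ],
)

```text
time: 11.7
ee_pos: [0.5848, 0.042, 0.0803]
tcp_rot: [180.0, -0.0, -171.5]
wrist_force: [-0.1, 0.7, -2.6]
opening: 0.0227
grasp_force: 98.1
```

>>> arm_command(
  series=[
    [0,0,0.006,0],
    [0,0,0.011,0],
    [0,0,0.014,0],
    [0,0,0.014,0],
    [0,0,0.014,0],
  ],
)

```text
time: 12.2
ee_pos: [0.5851, 0.0421, 0.0675]
tcp_rot: [-180.0, 0.0, -171.5]
wrist_force: [0.4, -0.2, -2.9]
opening: 0.0227
grasp_force: 98.1
```

>>> arm_command(
  series=[
    [0.001,0,0,0],
    [0.003,0,0,0],
    [0.005,0,0,0],
    [0.007,0,0,0],
    [0.009,0,0,0],
  ],
)

```text
time: 12.7
ee_pos: [0.5759, 0.0407, 0.0674]
tcp_rot: [-180.0, 0.0, -171.5]
wrist_force: [0.7, 0.2, -2.9]
opening: 0.0228
grasp_force: 98.1
```

>>> arm_command(
  series=[
    [0.001,0,0,0],
    [0.002,0,0,0],
    [0.003,0,0,0],
    [0.004,0,0,0],
    [0.005,0,0,0],
  ],
)

```text
time: 13.2
ee_pos: [0.5711, 0.04, 0.0673]
tcp_rot: [-180.0, -0.0, -171.5]
wrist_force: [-0.9, -0.0, -2.2]
opening: 0.0228
grasp_force: 98.1
```

>>> arm_command(
  series=[
    [0.001,0,0,0],
    [0.002,0,0,0],
    [0.003,0,0,0],
    [0.004,0,0,0],
    [0.005,0,0,0],
  ],
)

```text
time: 13.7
ee_pos: [0.5665, 0.0394, 0.0674]
tcp_rot: [180.0, 0.0, -171.5]
wrist_force: [3.0, 0.5, -3.2]
opening: 0.023
grasp_force: 98.0
```

>>> arm_command(
  series=[
    [0.001,0,0,0],
    [0.002,0,0,0],
    [0.003,0,0,0],
    [0.004,0,0,0],
    [0.005,0,0,0],
  ],
)

```text
time: 14.2
ee_pos: [0.5612, 0.0385, 0.0674]
tcp_rot: [180.0, 0.0, -171.5]
wrist_force: [3.6, 0.6, -3.1]
opening: 0.0229
grasp_force: 98.0
```

Contact found, and the tote drags at about 3 N. Continue at 20 mm/s, then slower.

>>> arm_command(
  series=[
    [0.0015,0,0,0],
    [0.0033,0,0,0],
    [0.0055,0,0,0],
    [0.0077,0,0,0],
    [0.01,0,0,0],
  ],
)

```text
time: 14.7
ee_pos: [0.5512, 0.037, 0.0673]
tcp_rot: [-180.0, 0.0, -171.5]
wrist_force: [2.9, 1.3, -3.1]
opening: 0.0228
grasp_force: 98.0
```

>>> arm_command(
  series=[
    [0.002,0,0,0],
    [0.004,0,0,0],
    [0.006,0,0,0],
    [0.008,0,0,0],
    [0.01,0,0,0],
  ],
)

```text
time: 15.2
ee_pos: [0.5414, 0.0355, 0.0673]
tcp_rot: [-180.0, 0.0, -171.5]
wrist_force: [2.3, 1.6, -2.7]
opening: 0.0231
grasp_force: 98.0
```

>>> arm_command(
  series=[
    [0.002,0,0,0],
    [0.004,0,0,0],
    [0.006,0,0,0],
    [0.008,0,0,0],
    [0.01,0,0,0],
  ],
)

```text
time: 15.7
ee_pos: [0.5315, 0.034, 0.0673]
tcp_rot: [-180.0, 0.0, -171.5]
wrist_force: [3.3, 1.4, -3.0]
opening: 0.0229
grasp_force: 98.0
```

>>> arm_command(
  series=[
    [0.002,0,0,0],
    [0.004,0,0,0],
    [0.006,0,0,0],
    [0.008,0,0,0],
    [0.01,0,0,0],
  ],
)

```text
time: 16.2
ee_pos: [0.5215, 0.0326, 0.0673]
tcp_rot: [180.0, -0.0, -171.5]
wrist_force: [2.7, 1.3, -2.8]
opening: 0.0227
grasp_force: 98.0
```

>>> arm_command(
  series=[
    [0.002,0,0,0],
    [0.0038,0,0,0],
    [0.0054,0,0,0],
    [0.0068,0,0,0],
    [0.008,0,0,0],
  ],
)

```text
time: 16.7
ee_pos: [0.5137, 0.0314, 0.0673]
tcp_rot: [-180.0, 0.0, -171.5]
wrist_force: [4.2, 1.4, -2.8]
opening: 0.0227
grasp_force: 98.0
```

```bash
python3 - <<'E'
from h import *
np.set_printoptions(precision=4,suppress=True)
o=bot.get_obs();print(o['ee_pos'],o['tcp_rot'],o['wrist_force'],o['torque'])
s=bot.camera('side');cv2.imwrite('pics/s5.png',cv2.resize(s['color'][170:320,180:360],None,fx=4,fy=4,interpolation=cv2.INTER_CUBIC))
for t,h in(('tote_left',.015),('tote_right',.015),('tote_lip',.085)):print(t,[(onz(s,k['location'],h),round(k['confidence'],2),np.round(k['location'],1)) for k in bot.mark_of('side',t)[:2]])
E
```

```text
[0.5137 0.0314 0.0673] [-179.9989    0.0017 -171.5078] [ 4.203   1.3992 -2.8239] [ 0.1154 -0.5992  0.0832]
tote_left [(array([0.6366, 0.1465, 0.015 ]), 0.85, array([244.3, 275.8]))]
tote_right [(array([ 0.6726, -0.0426,  0.015 ]), 0.62, array([285.5, 236.4])), (array([ 0.6158, -0.3906,  0.015 ]), 0.52, array([377.2, 192.7]))]
tote_lip [(array([0.6625, 0.0654, 0.085 ]), 0.79, array([258.5, 234.8]))]
```

View pics/s5.png

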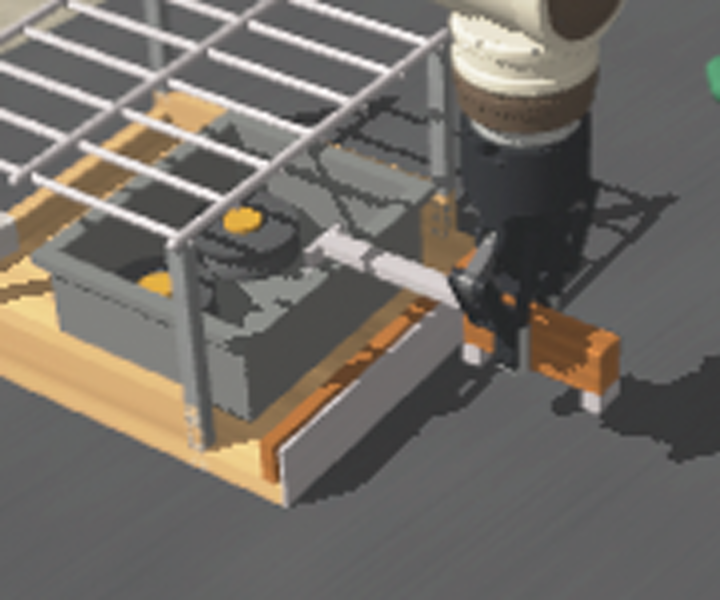

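The side view shows the tote following the hook with its lower left corner at (245,415), about 38 mm short of the strip and nearly square. Continue at about 10 mm/s.

>>> arm_command(
  series=[
    [0.0015,0,0,0],
    [0.003,0,0,0],
    [0.0045,0,0,0],
    [0.006,0,0,0],
    [0.0075,0,0,0],
  ],
)

```text
time: 17.4
ee_pos: [0.5063, 0.0303, 0.0673]
tcp_rot: [-180.0, 0.0, -171.5]
wrist_force: [4.2, 0.2, -3.4]
opening: 0.0232
grasp_force: 98.0
```

>>> arm_command(
  series=[
    [0.0015,0,0,0],
    [0.003,0,0,0],
    [0.0045,0,0,0],
    [0.006,0,0,0],
    [0.0075,0,0,0],
  ],
)

```text
time: 17.9
ee_pos: [0.4989, 0.0292, 0.0673]
tcp_rot: [-180.0, 0.0, -171.5]
wrist_force: [3.4, 0.4, -4.5]
opening: 0.0231
grasp_force: 98.0
```

>>> arm_command(
  series=[
    [0.001,0,0,0],
    [0.002,0,0,0],
    [0.003,0,0,0],
    [0.004,0,0,0],
    [0.005,0,0,0],
  ],
)

```text
time: 18.4
ee_pos: [0.4939, 0.0285, 0.0673]
tcp_rot: [180.0, -0.0, -171.5]
wrist_force: [3.2, 0.6, -2.8]
opening: 0.0226
grasp_force: 98.0
```

```bash
python3 - <<'E'
from h import *
np.set_printoptions(precision=4,suppress=True)
o=bot.get_obs();print(o['ee_pos'],o['wrist_force'],o['torque'])
s=bot.camera('side')
for t,h in(('tote_left',.015),('tote_right',.015),('tote_lip',.085)):print(t,[(onz(s,k['location'],h),round(k['confidence'],2),np.round(k['location'],1)) for k in bot.mark_of('side',t)[:1]])
E
```

```text
[0.4939 0.0285 0.0673] [ 3.25    0.6206 -2.7701] [ 0.1671 -0.5759 -0.0206]
tote_left [(array([0.6211, 0.1441, 0.015 ]), 0.82, array([249.3, 278. ]))]
tote_right [(array([ 0.6417, -0.0412,  0.015 ]), 0.77, array([293.5, 241.1]))]
tote_lip [(array([0.6428, 0.0589, 0.085 ]), 0.94, array([265.8, 236.7]))]
```

>>> arm_command(
  series=[
    [0.001,0,0,0],
    [0.002,0,0,0],
    [0.003,0,0,0],
    [0.004,0,0,0],
    [0.005,0,0,0],
  ],
)

```text
time: 19.1
ee_pos: [0.489, 0.0277, 0.0673]
tcp_rot: [180.0, 0.0, -171.5]
wrist_force: [3.9, 0.8, -3.5]
opening: 0.0223
grasp_force: 98.0
```

>>> arm_command(
  series=[
    [0.0008,0,0,0],
    [0.0016,0,0,0],
    [0.0024,0,0,0],
    [0.0032,0,0,0],
    [0.004,0,0,0],
  ],
)

```text
time: 19.6
ee_pos: [0.4851, 0.0271, 0.0673]
tcp_rot: [-180.0, 0.0, -171.5]
wrist_force: [3.3, 1.4, -3.9]
opening: 0.0226
grasp_force: 98.0
```

>>> arm_command(
  series=[
    [0.0008,0,0,0],
    [0.0016,0,0,0],
    [0.0024,0,0,0],
    [0.003,0,0,0],
    [0.003,0,0,0],
  ],
)

```text
time: 20.1
ee_pos: [0.482, 0.0267, 0.0673]
tcp_rot: [-180.0, -0.0, -171.5]
wrist_force: [2.1, 0.9, -3.1]
opening: 0.0228
grasp_force: 98.0
```

>>> arm_command(
  series=[
    [0.0008,0,0,0],
    [0.0015,0,0,0],
    [0.002,0,0,0],
    [0.0025,0,0,0],
    [0.0025,0,0,0],
  ],
)

```text
time: 20.6
ee_pos: [0.4796, 0.0263, 0.0673]
tcp_rot: [180.0, -0.0, -171.5]
wrist_force: [2.6, 0.3, -2.2]
opening: 0.0223
grasp_force: 98.0
```

>>> arm_command(
  series=[
    [0.0006,0,0,0],
    [0.0012,0,0,0],
    [0.0018,0,0,0],
    [0.002,0,0,0],
    [0.002,0,0,0],
  ],
)

```text
time: 21.1
ee_pos: [0.4776, 0.026, 0.0673]
tcp_rot: [180.0, -0.0, -171.5]
wrist_force: [2.0, 1.4, -2.4]
opening: 0.0227
grasp_force: 98.0
```

>>> arm_command(
  series=[
    [0.0006,0,0,0],
    [0.0012,0,0,0],
    [0.0018,0,0,0],
    [0.002,0,0,0],
    [0.002,0,0,0],
  ],
)

```text
time: 21.6
ee_pos: [0.4762, 0.0258, 0.0674]
tcp_rot: [-180.0, 0.1, -171.5]
wrist_force: [6.5, 0.4, -4.3]
opening: 0.0228
grasp_force: 98.0
```

>>> arm_command(
  series=[
    [0.0002,0,0,0],
    [0.0004,0,0,0],
    [0.0005,0,0,0],
    [0.0005,0,0,0],
    [0.0005,0,0,0],
  ],
)

```text
time: 22.1
ee_pos: [0.4762, 0.0258, 0.0675]
tcp_rot: [-180.0, 0.1, -171.5]
wrist_force: [10.5, 0.5, -5.5]
opening: 0.0231
grasp_force: 98.0
```

```bash
python3 - <<'E'
from h import *
np.set_printoptions(precision=4,suppress=True)
s=bot.camera('side');o=bot.get_obs();print(o['ee_pos'],o['wrist_force'],o['torque'])
cv2.imwrite('pics/s6.png',cv2.resize(s['color'][210:310,220:330],None,fx=6,fy=6,interpolation=cv2.INTER_CUBIC))
for t,h in(('tote_left',.015),('tote_right',.015),('tote_lip',.085)):print(t,[(onz(s,k['location'],h),round(k['confidence'],2),np.round(k['location'],1)) for k in bot.mark_of('side',t)[:1]])
E
```

```text
[0.4762 0.0258 0.0674] [ 9.6272  0.8534 -5.4566] [ 0.1464 -1.4354  0.1111]
tote_left [(array([0.6059, 0.1328, 0.015 ]), 0.92, array([256.8, 278.4]))]
tote_right [(array([ 0.6244, -0.0455,  0.015 ]), 0.82, array([299.3, 242.9]))]
tote_lip [(array([0.6218, 0.0613, 0.085 ]), 0.94, array([271.1, 240.4]))]
```

View pics/s6.png

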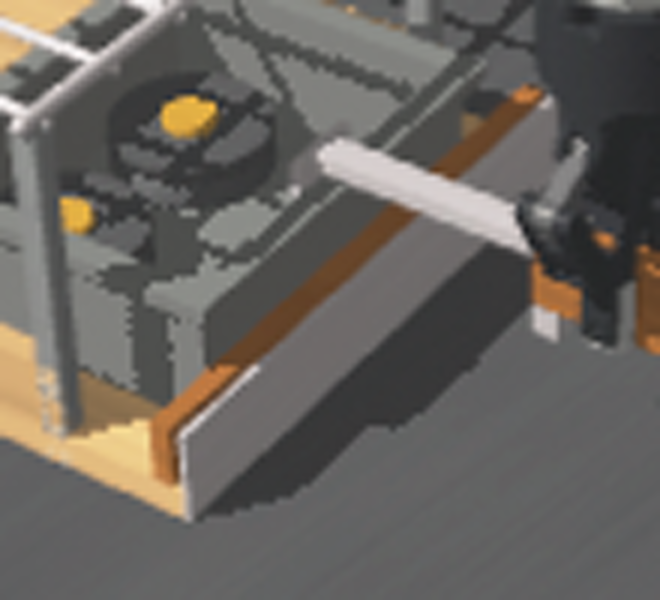

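The side view shows the tote flush along the strip from (215,360) to (490,110). Force along x is about 10 N against 3 N of drag, with almost no yaw moment. That means it bears squarely with about 7 N. Unhook: back the blade off 12 mm, then lift.

>>> arm_command(
  series=[
    [-0.0005,0,0,0],
    [-0.0015,0,0,0],
    [-0.003,0,0,0],
    [-0.005,0,0,0],
    [-0.007,0,0,0],
  ],
)

```text
time: 22.8
ee_pos: [0.4821, 0.0267, 0.0672]
tcp_rot: [-180.0, -0.0, -171.5]
wrist_force: [-0.0, 1.0, -1.5]
opening: 0.0226
grasp_force: 98.3
```

>>> arm_command(
  series=[
    [-0.002,0,0,0],
    [-0.004,0,0,0],
    [-0.005,0,0,0],
    [-0.005,0,0,0],
    [-0.005,0,0,0],
  ],
)

```text
time: 23.3
ee_pos: [0.487, 0.0274, 0.0673]
tcp_rot: [180.0, -0.0, -171.5]
wrist_force: [-0.9, 0.6, -2.9]
opening: 0.0231
grasp_force: 98.3
```

>>> arm_command(
  series=[
    [0,0,-0.004,0],
    [0,0,-0.012,0],
    [0,0,-0.022,0],
    [0,0,-0.034,0],
    [0,0,-0.046,0],
  ],
)

```text
time: 23.8
ee_pos: [0.4873, 0.0274, 0.1148]
tcp_rot: [-180.0, 0.0, -171.5]
wrist_force: [0.0, 0.1, -2.4]
opening: 0.0229
grasp_force: 98.3
```

>>> arm_command(
  series=[
    [0,0,-0.008,0],
    [0,0,-0.014,0],
    [0,0,-0.016,0],
    [0,0,-0.016,0],
    [0,0,-0.016,0],
  ],
)

```text
time: 24.3
ee_pos: [0.4869, 0.0274, 0.1288]
tcp_rot: [180.0, -0.0, -171.5]
wrist_force: [0.8, -0.0, -3.2]
opening: 0.0226
grasp_force: 98.3
```

```bash
python3 - <<'E'
from h import *
np.set_printoptions(precision=4,suppress=True)
o=bot.get_obs();print(o['wrist_force'],o['torque'])
plan([.484,.2390,.125],88.0)
E
```

```text
[ 0.7771 -0.0094 -3.1538] [0.0002 0.0056 0.0264]
pos [0.4869 0.0274 0.1288] yaw -171.51 q6 -5.3 t 24.3
tool shift [-0.0284  0.2097  0.0038] turn 1.7539 len 0.212
```

>>> arm_command(
  series=[
    [0.008,0,0,0],
    [0.024,0,0,0],
    [0.042,0,0,0],
    [0.058,0,0,0.03],
    [0.07,0,0,0.12],
  ],
)

```text
time: 24.8
ee_pos: [0.4164, 0.0169, 0.129]
tcp_rot: [-180.0, -0.0, -178.5]
wrist_force: [0.3, -0.5, -3.1]
opening: 0.0226
grasp_force: 98.3
```

```bash
python3 - <<'E'
from h import *
plan([.484,.2390,.125],88.0)
E
```

```text
pos [0.4164 0.0169 0.129 ] yaw -178.48 q6 0.8 t 24.8
tool shift [-0.0735  0.2202  0.004 ] turn 1.6323 len 0.232
```

>>> arm_command(
  series=[
    [0,0.01,0,0.13],
    [0,0.025,0,0.26],
    [-0.005,0.045,0,0.39],
    [-0.012,0.065,0,0.52],
    [-0.02,0.085,0,0.65],
  ],
)

```text
time: 25.3
ee_pos: [0.4349, 0.1032, 0.1291]
tcp_rot: [-180.0, -0.0, 144.1]
wrist_force: [0.3, 0.2, -1.7]
opening: 0.0228
grasp_force: 98.4
```

```bash
python3 - <<'E'
from h import *
plan([.484,.2390,.125],88.0)
E
```

```text
pos [0.4349 0.1032 0.1291] yaw 144.06 q6 49.3 t 25.3
tool shift [0.04   0.1388 0.0041] turn 0.9784 len 0.144
```

>>> arm_command(
  series=[
    [0.007,0.024,0,0.13],
    [0.014,0.05,0,0.26],
    [0.022,0.076,0,0.39],
    [0.029,0.1,0,0.52],
    [0.035,0.12,0,0.65],
  ],
)

```text
time: 25.8
ee_pos: [0.4766, 0.2215, 0.1289]
tcp_rot: [-180.0, -0.0, 106.9]
wrist_force: [0.6, 0.0, -2.1]
opening: 0.0229
grasp_force: 98.4
```

```bash
python3 - <<'E'
from h import *
plan([.484,.2390,.125],88.0)
E
```

```text
pos [0.4766 0.2215 0.1289] yaw 106.85 q6 98.1 t 25.8
tool shift [0.0146 0.0122 0.0039] turn 0.329 len 0.019
```

>>> arm_command(
  series=[
    [0.006,0.005,0,0.12],
    [0.011,0.009,0.004,0.22],
    [0.0146,0.0122,0.015,0.3],
    [0.0146,0.0122,0.03,0.329],
    [0.0146,0.0122,0.048,0.329],
  ],
)

```text
time: 26.3
ee_pos: [0.4839, 0.2379, 0.0804]
tcp_rot: [-180.0, 0.0, 88.3]
wrist_force: [0.2, 1.0, -2.3]
opening: 0.023
grasp_force: 98.5
```

>>> arm_command(
  series=[
    [0,0,0.016,0],
    [0,0,0.03,0],
    [0,0,0.042,0],
    [0,0,0.051,0],
    [0,0,0.056,0],
  ],
)

```text
time: 26.8
ee_pos: [0.484, 0.2379, 0.0244]
tcp_rot: [-180.0, 0.0, 88.3]
wrist_force: [0.1, 0.7, -2.0]
opening: 0.0231
grasp_force: 98.5
```

```bash
python3 - <<'E'
from h import *
plan([.484,.2390,.0118],88.0);o=bot.get_obs();print(o['wrist_force'],o['torque'])
E
```

```text
pos [0.484  0.2379 0.0244] yaw 88.29 q6 117.9 t 26.8
tool shift [0.0011 0.     0.0126] turn 0.0051 len 0.013
[ 0.05565692  0.71564558 -1.95037599] [ 0.07031917  0.0381662  -0.01346058]
```

>>> arm_command(
  series=[
    [0,0,0.003,0],
    [0,0,0.006,0],
    [0,0,0.009,0],
    [0,0,0.0105,0],
    [0,0,0.0112,0],
  ],
)

```text
time: 27.3
ee_pos: [0.4843, 0.2381, 0.0141]
tcp_rot: [180.0, -0.0, 88.3]
wrist_force: [-0.1, -0.2, -2.0]
opening: 0.0227
grasp_force: 98.5
```

>>> arm_command(
  series=[
    [0,0,0.0003,0],
    [0,0,0.0006,0],
    [0,0,0.001,0],
    [0,0,0.001,0],
    [0,0,0.001,0],
  ],
)

```text
time: 27.8
ee_pos: [0.4843, 0.2381, 0.0132]
tcp_rot: [180.0, 0.0, 88.3]
wrist_force: [0.3, 0.4, -3.2]
opening: 0.0231
grasp_force: 98.5
```

>>> arm_command(
  series=[
    [0,0,0.0003,0],
    [0,0,0.0006,0],
    [0,0,0.0009,0],
    [0,0,0.0009,0],
    [0,0,0.0009,0],
  ],
)

```text
time: 28.3
ee_pos: [0.4843, 0.2381, 0.0122]
tcp_rot: [180.0, -0.0, 88.3]
wrist_force: [0.2, -0.9, -3.2]
opening: 0.023
grasp_force: 98.5
```

>>> arm_command(
  series=[
    [0,0,0.0002,0],
    [0,0,0.0004,0],
    [0,0,0.0006,0],
    [0,0,0.0006,0],
    [0,0,0.0006,0],
  ],
)

```text
time: 28.8
ee_pos: [0.4843, 0.2381, 0.0116]
tcp_rot: [180.0, -0.0, 88.3]
wrist_force: [0.5, -0.2, -1.4]
opening: 0.0228
grasp_force: 98.6
```

```bash
python3 - <<'E'
from h import *
o=bot.get_obs();print(o['ee_pos'],o['wrist_force'],o['torque'])
E
```

```text
[0.48428562 0.23812531 0.01164566] [ 0.47662762 -0.16849545 -1.42249594] [0.0503169  0.03290523 0.01481469]
```

>>> arm_command(
  series=[
    [0,0,0.0002,0],
    [0,0,0.0004,0],
    [0,0,0.0005,0],
    [0,0,0.0005,0],
    [0,0,0.0005,0],
  ],
)

```text
time: 29.3
ee_pos: [0.4843, 0.2381, 0.0116]
tcp_rot: [180.0, -0.0, 88.3]
wrist_force: [-3.3, -1.1, 4.6]
opening: 0.0229
grasp_force: 99.6
```

Resting on the bench. Release gently, then retreat.

>>> arm_command(
  series=[
    [0,0,-0.0001,0],
    [0,0,-0.0002,0],
    [0,0,-0.0002,0],
    [0,0,-0.0002,0],
    [0,0,-0.0002,0],
  ],
  grip_force=20,
)

```text
time: 29.8
ee_pos: [0.4843, 0.2381, 0.0116]
tcp_rot: [180.0, -0.0, 88.3]
wrist_force: [-2.9, -1.3, 4.4]
opening: 0.0227
grasp_force: 99.6
```

>>> arm_command(
  series=[
    [0,0,0,0],
    [0,0,0,0],
    [0,0,0,0],
    [0,0,0,0],
    [0,0,0,0],
  ],
  hand=0.07,
)

```text
time: 30.3
ee_pos: [0.4843, 0.2381, 0.0112]
tcp_rot: [-180.0, 0.0, 88.3]
wrist_force: [0.2, -0.4, 0.0]
opening: 0.0701
grasp_force: 0.0
```

>>> arm_command(
  series=[
    [0,0,0,0],
    [0,0,-0.004,0],
    [0,0,-0.014,0],
    [0,0,-0.03,0],
    [0,0,-0.05,0],
  ],
)

```text
time: 30.8
ee_pos: [0.484, 0.238, 0.0621]
tcp_rot: [-180.0, 0.0, 88.3]
wrist_force: [-0.4, -0.2, 0.1]
opening: 0.0698
grasp_force: 0.0
```

>>> arm_command(
  series=[
    [0,0,-0.03,0],
    [0,0,-0.06,0],
    [0,0,-0.09,0],
    [0,0,-0.12,0],
    [0,0,-0.15,0],
  ],
)

```text
time: 31.3
ee_pos: [0.4841, 0.238, 0.2136]
tcp_rot: [179.9, -0.0, 88.3]
wrist_force: [0.6, 0.2, 0.3]
opening: 0.0702
grasp_force: 0.0
```

>>> arm_command(
  series=[
    [-0.03,-0.02,0,0],
    [-0.07,-0.05,0,0],
    [-0.11,-0.08,0,0],
    [-0.15,-0.11,0,0],
    [-0.18,-0.13,0,0],
  ],
)

```text
time: 31.8
ee_pos: [0.347, 0.0607, 0.2123]
tcp_rot: [179.9, -0.0, 88.3]
wrist_force: [1.1, 0.0, -0.8]
opening: 0.07
grasp_force: 0.0
```

```bash
python3 - <<'E'
from h import *
np.set_printoptions(precision=4,suppress=True)
t=bot.camera('top');s=bot.camera('side')
a=cv2.resize(t['color'][130:310,180:360],(400,400));b=cv2.resize(s['color'][200:360,190:350],(400,400))
cv2.imwrite('pics/f.png',np.hstack([a,b]))
for n,cc in(('top',t),('side',s)):
  for q,h in(('tote_left',.015),('tote_right',.015),('hook_tip',0),('draw_hook',0),('grease_jar',0)):print(n,q,[(onz(cc,k['location'],h),round(k['confidence'],2)) for k in bot.mark_of(n,q)[:1]])
E
```

```text
top tote_left [(array([0.6068, 0.1434, 0.015 ]), 0.68)]
top tote_right [(array([ 0.6333, -0.039 ,  0.015 ]), 0.84)]
top hook_tip []
top draw_hook [(array([0.4755, 0.2458, 0.    ]), 0.64)]
top grease_jar [(array([0.6085, 0.4171, 0.    ]), 0.89)]
side tote_left [(array([0.6021, 0.1462, 0.015 ]), 0.72)]
side tote_right [(array([ 0.6299, -0.0491,  0.015 ]), 0.95)]
side hook_tip [(array([0.4902, 0.0945, 0.    ]), 0.65)]
side draw_hook [(array([0.4972, 0.2407, 0.    ]), 0.81)]
side grease_jar [(array([0.6032, 0.4144, 0.    ]), 0.67)]
```

View pics/f.png

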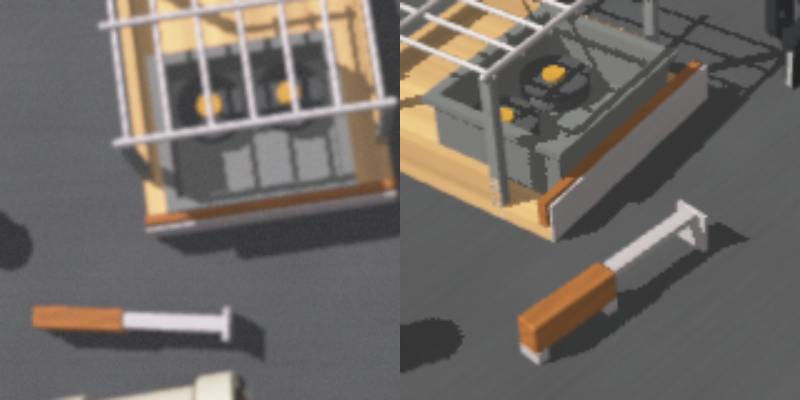

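The final picture shows the tote flush and square against the strip, from (165,215) to (350,185) in the top half. The hook is standing on its feet and blade at its old place, and nothing else looks disturbed.

```bash
python3 -c "
from h import *
print(bot.job_done())"
```

```text
the job is handed in; nothing more can be done
None
```

The job is handed in: the tote was drawn square against the stop with about 7 N over its roughly 3 N drag, and the hook is back on the bench on its feet and blade, with everything visible in the final pictures undisturbed, at about 32 s.

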